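# Wind the hand press up to the green band

### The job

Fit the crank with the blue knob fully down onto the square shaft of the pressure press, then wind it clockwise (seen from above), about two full turns, until the gauge needle stands in the green band, never letting the needle reach the red. Leave the crank on the shaft and let go; leave the brass crank with the red knob where it lies.

Things in the scene. Friction and masses are not known exactly. Their poses are not given: they have to be found in the camera images.
- crank_hub (a point): Loose blue-knobbed crank, 0.35-0.65 kg, upright on the bench. Point: centre of its steel hub, a 36 x 36 mm square block 60 mm high, 30 mm above its underside. z up; x along the arm to the knob. Grip it across its y sides. Underside: square socket 20.5 mm wide, 36 mm deep, sides along x and y. Arm: bar 18 mm wide, 31 to 41 mm above the underside.
- crank_knob (a point): Centre, half-way up, of that crank's blue knob: an upright cylinder 24 mm across and 45 mm high (45 to 90 mm above the hub's underside), its axis 75 mm from the hub's along the arm. It is a sleeve that spins freely on its pin, so a gripper holding it need not turn as the crank goes round.
- shaft_end (a point): Tip of the press's fixed-place upright shaft, 107 mm above the bench; x, y: normals of its flats, turning with it. Top 10 mm a cone 6 mm wide at the tip, next 22 mm a 16 mm square, then a 42 mm round collar on which the hub rests (hub centre then 2 mm below the tip). Hub fits four ways, up to 15 deg off square, drops home by its weight, then has 20 deg play.
- spindle (a joint): Shaft angle, rad, growing clockwise from above. Starts at 0 to 1.5, end stop at 17. Stays where left; takes about 4 N at the knob. Gauge (112 mm, white face up) is on the teal press box (340 x 160 mm, 60 high; gauge 81 high), 175 mm from the shaft, on the robot's side. Its needle turns clockwise a quarter as far: green from 12.0 to 14.6 (middle 13.3), red from 15.6.
- redcrank_hub (a point): Bystander: smaller brass crank with a red knob, loose on the bench; its 12 mm socket does not fit. Point: centre of its hub (30 x 30 mm, 60 mm high), 30 mm above the bench; x points along its arm to the knob, 55 mm away, whose top is 90 mm above the bench.
Mind the look-alikes: they are no part of the job. Several things look just like the part that bears crank_hub: the one meant starts farthest to the robot's right.

How it is judged:
On the way:
1. the blue-knobbed crank is fully home on the shaft before the shaft is wound (horizontal distance between crank_hub and shaft_end below 0.01 m and z of crank_hub in the frame of shaft_end below 0.007 m and angle between crank_hub's own z axis and vertical below 0.2 rad and value of joint spindle below 4 rad), for 0.2 s.
At the end, for the whole second after the job is handed in: The shaft stands still between 11.6 and 15.0 rad (needle in the green band), the blue-knobbed crank still on it: hub centre within 10 mm of the shaft's axis and at most 7 mm above its tip (fully home is 2 mm below), tilted less than 0.2 rad (horizontal distance between crank_hub and shaft_end below 0.01 m and z of crank_hub in the frame of shaft_end below 0.007 m and angle between crank_hub's own z axis and vertical below 0.2 rad and value of joint spindle between 11.6 and 15 rad and velocity of joint spindle between -0.05 and 0.05 rad/s); the robot touches nothing.
It fails at once if the needle reaches the red (shaft beyond 15.6 rad) (value of joint spindle above 15.6 rad).
It fails at once if the red-knobbed crank is moved by more than 30 mm (distance of redcrank_hub from where it was at the start of the episode above 0.03 m).
It also fails if it takes over 72 s, if anything falls off the work surface, if the arm or the gripper's body presses on something with over 40 N, if the wrist force passes 120 N, or if a joint passes its speed limit or range.

### The arm

A 7-joint arm with a two-finger parallel gripper is mounted at the origin on the work surface. World frame = base frame: x ahead of the robot, y to its left, z up, the work surface at z = 0. Lengths are in m, angles in rad, forces in N, time in s.
With the tool pointing down it reaches from about 0.425 to 0.825 m from the base axis. Payload 3.6 kg.
Tool frame: the origin (TCP) lies between the finger pads; the fingertips stand 25 mm ahead of it and the grasp point (between the pads) lies 6 mm ahead of it; z points along the fingers, y is the line along which they close (so a half turn about z gives the same grasp; the last joint's range is limited). The gripper opens to 85 mm and grips with 20 to 120 N. Pads are 22 mm wide; open, the fingers measure 114 mm over their backs; the gripper's body (76 mm by 85 mm) begins 54 mm behind the grasp point. The pads swing forward as they close: fully open they stand 13 mm farther back than shut.
Start: joints at [1.177, 0.615, -0.013, 1.423, 0.008, 1.103, -0.04], TCP at [0.234, -0.606, 0.256] pointing down, gripper open.
Joint ranges: [-3.12, 3.12], [-0.3, 2.06], [-1.34, 1.32], [0.26, 2.42], [-1.36, 4.5], [0.01, 1.98], [-2.84, 2.84]. Speed limits (rad/s): [2.79, 2.79, 3.14, 3.14, 3.14, 3.14, 3.14].

### API

Orientations are given as [roll, pitch, yaw] about the fixed x, y, z axes, in that order (R = Rz(yaw) Ry(pitch) Rx(roll)).
In Python, from plant import manip gives the robot as it stands. The module is installed in compiled form; this text tells all that it offers.
- The arm moves only by the tool send_rows, never from a script. Its argument "commands" is a list of rows, each a list of 5 numbers: the shift along the tool's x, y, z in mm, then the turn about the tool's z in degrees, then the opening, from -1 (shut) to 1 (fully open). In form: [[dx, dy, dz, yaw, grip], ...]. A call has 1 to 12 rows; each row is the pose to reach, as a shift and turn from the pose commanded when the call began, along the tool's axes at that moment; what a row does not reach only later rows make up. A row lasts 1/10 s, in which the tool goes at most 50 mm and 8.59 degrees, less where a joint would pass 70% of its speed; a pose out of reach is approached as far as the arm can. A call with a gripper value outside its range is refused whole. The fingers move at their own pace and stop on an object; "newtons" is the grip in N (left out, the last holds). Time passes only in rows, so rows that repeat a pose let the fingers close. It gives the time, the measured TCP pose, the force, the opening and the grip force at its end, in the units of the state.
- manip.observe(): the state, without advancing time (a new reading comes with each control period).
- manip.grab_frame(name): name is "scene" or "top" or "wrist"; returns the picture (480x640x3 uint8, red, green, blue); there is no depth.
- manip.get_calibration(name): a dict with "mtx" (3x3 intrinsics, pixels), "R" (3x3) and "t" (3): a world point X has camera coordinates R X + t; the wrist camera has in their place "T_tool_cam" (4x4, takes a point from camera to tool coordinates, whose origin is the TCP and whose axes are the flange's). Camera axes: x right, y down, z forward; pixel columns grow to the right and rows downward; lengths in m; the calibration is good to about 2 mm. A picture is of the moment at which its call begins: read the wrist's pose just before it. get_calibration takes no time and is no camera call.
- manip.close_job(): hands the job in; it is judged then, once.
The state is a dict: "t": time; "joint_positions": joint angles; "qvel": joint speeds; "joint_efforts": joint torques, N m; "ee_pos": TCP position; "tcp_rot": TCP orientation; "wrist_force": force on the tool from outside, world axes, zero at the start; "wrist_torque": the same for the moment, N m; "opening": finger opening in m; "grasp_force": force on a finger pad.
Only numpy, scipy, OpenCV 4.12 (cv2) and the standard library are available. Lean on these libraries where they do the work, as an engineer would, in place of code of your own. Each camera call takes 0.05 s, during which the arm holds its last target. There are 200 camera calls.

## Working session

There is one attempt and no reset: what is moved stays moved. The work goes in short steps, Python scripts to look and compute and a tool call to move; the robot and the scene stay as the last step left them, time stands still between calls to the robot, and variables do not carry over. Pictures are saved under pics/ and viewed, at most 10 in all, crops included, and the job is handed in when it is done.

Besides the shell and the picture viewer there is one more tool, called by a JSON object that holds its "name" and its "arguments", one argument or row to a line. send_rows: Moves the arm, as the interface text tells. Its arguments: {"type":"object","properties":{"commands":{"type":"array","items":{"type":"array","items":{"type":"number"}}},"newtons":{"type":"number"}},"required":["commands"]}

```bash
mkdir -p pics; cat > h.py <<'E'
import numpy as np, cv2
from plant import manip
def cal(n): return {k:np.array(v) for k,v in manip.get_calibration(n).items()}
def save(n,f):
    s=manip.observe(); im=manip.grab_frame(n); cv2.imwrite('pics/'+f,im[:,:,::-1]); return s,im
def ray(n,uv,z,s=None):
    "world point on pixel ray at height z"
    c=cal(n); d=np.linalg.inv(c['mtx'])@[uv[0],uv[1],1]
    if n=='wrist':
        from scipy.spatial.transform import Rotation as Ro
        Rt=Ro.from_euler('xyz',s['tcp_rot']).as_matrix(); T=c['T_tool_cam']
        o=Rt@T[:3,3]+s['ee_pos']; d=Rt@T[:3,:3]@d
    else: o=-c['R'].T@c['t']; d=c['R'].T@d
    return o+d*(z-o[2])/d[2]
def px(n,X):
    c=cal(n); p=c['mtx']@(c['R']@np.array(X)+c['t']); return p[:2]/p[2]
E
python3 - <<'E'
from h import *
s,_=save('top','top0.png'); save('scene','scene0.png')
print(s)
for n in('top','scene'):
  c=cal(n);print(c['mtx'],-c['R'].T@c['t'])
print(cal('wrist'))
E
```

```text
{'t': 0.0, 'joint_positions': array([ 1.17651024,  0.61592004, -0.01260806,  1.42493538,  0.00809223,
        1.10336986, -0.04040151]), 'qvel': array([ 0.00011355,  0.00104074,  0.00100438,  0.00075213,  0.00061707,
       -0.00096669, -0.0003545 ]), 'joint_efforts': array([-6.84782117e-05, -4.69211483e+01,  2.59498162e-01, -1.71032596e+01,
        1.00258563e-02,  9.64451378e-03,  2.09658893e-06]), 'ee_pos': array([ 0.23346027, -0.60586838,  0.25512545]), 'tcp_rot': array([-3.13901031e+00,  3.53876433e-05,  3.67841106e-01]), 'wrist_force': array([ 0.41004492, -0.15573051, -0.25481483]), 'wrist_torque': array([-0.02062341,  0.02519552,  0.04005289]), 'grasp_force': 0.0, 'opening': 0.08535810303638248}
[[459.63865511   0.         326.75493141]
 [  0.         459.63865511 243.63148936]
 [  0.           0.           1.        ]] [ 0.40836695 -0.1425962   0.97047081]
[[566.17873898   0.         316.0459116 ]
 [  0.         566.17873898 241.56553644]
 [  0.           0.           1.        ]] [ 1.11132565 -0.70195228  0.81126531]
{'mtx': array([[379.99370366,   0.        , 313.13409964],
       [  0.        , 379.99370366, 239.98501232],
       [  0.        ,   0.        ,   1.        ]]), 'T_tool_cam': array([[ 1.41524679e-03, -9.48645823e-01, -3.16337002e-01,
         8.16871087e-02],
       [ 9.99998880e-01,  1.18884284e-03,  9.08696760e-04,
         2.07380781e-04],
       [-4.85956405e-04, -3.16337934e-01,  9.48646444e-01,
        -1.17021793e-01],
       [ 0.00000000e+00,  0.00000000e+00,  0.00000000e+00,
         1.00000000e+00]])}
```

View pics/top0.png

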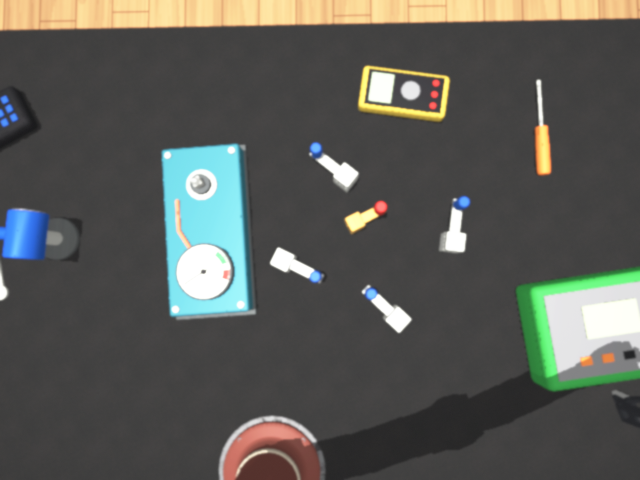

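View pics/scene0.png

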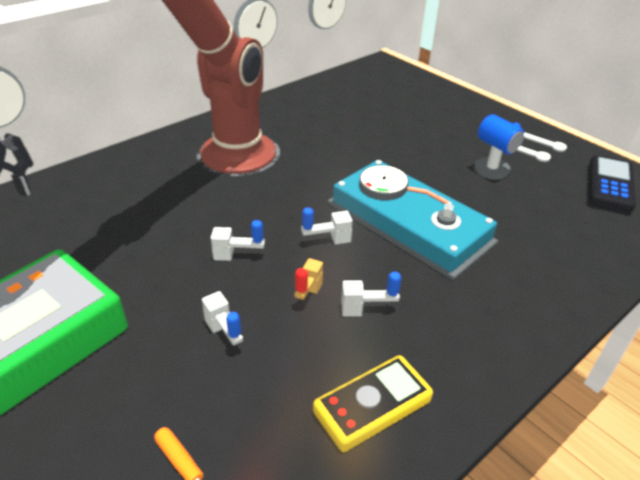

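The top view (x up, y left) shows four blue-knobbed look-alikes, with hubs at (346,177), (453,241), (284,260) and (398,319). The red crank's hub is at (354,224), the shaft at (201,184) and the gauge at (204,271). The rightmost crank, at (453,241), is the one meant.

```bash
python3 - <<'E'
from h import *
for nm,uv,z in [('hub',(454,239),.06),('knob',(464,202),.09),('shaft',(199,182),.107),('A',(346,177),.06),('C',(284,258),.06),('D',(399,319),.06),('redhub',(354,224),.06),('redknob',(381,208),.09),('gauge',(204,271),.081)]:
  print(nm,ray('top',uv,z).round(4))
im=cv2.imread('pics/top0.png')
a=cv2.resize(im[180:270,410:500],(540,540),interpolation=cv2.INTER_CUBIC)
b=cv2.resize(im[165:205,180:220],(260,260),interpolation=cv2.INTER_CUBIC)
c=cv2.resize(im[240:300,170:235],(260,240),interpolation=cv2.INTER_CUBIC)
o=np.zeros((540,800,3),np.uint8);o[:,:540]=a;o[:260,540:]=b;o[280:520,540:]=c
cv2.imwrite('pics/crop0.png',o)
E
```

```text
hub [ 0.4713 -0.3681  0.06  ]
knob [ 0.5402 -0.3811  0.09  ]
shaft [0.5799 0.1256 0.107 ]
A [ 0.5968 -0.1561  0.06  ]
C [ 0.4353 -0.0321  0.06  ]
D [ 0.315  -0.2582  0.06  ]
redhub [ 0.5022 -0.1715  0.06  ]
redknob [ 0.5297 -0.2226  0.09  ]
gauge [0.41   0.1215 0.081 ]
```

View pics/crop0.png

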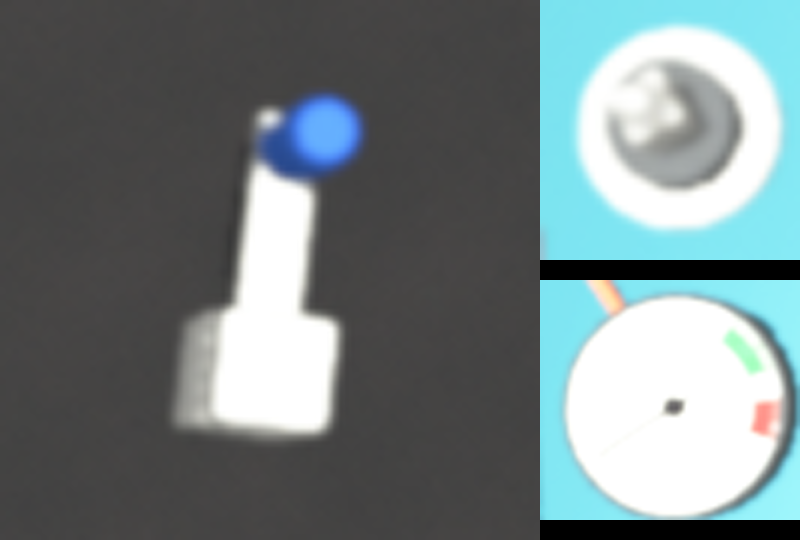

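The crop confirms the chosen crank: hub top at about (455.4,241.6), knob top at (464,202), arm 75 mm long, heading about -8.5°. I'll hover over it.

{"name": "send_rows", "arguments": {
  "commands": [
    [40, -18, 0, 4, 1],
    [83, -37, 0, 8, 1],
    [126, -56, 0, 12, 1],
    [170, -76, 0, 16, 1],
    [213, -96, 5, 20, 1],
    [256, -115, 15, 24, 1],
    [290, -130, 30, 28, 1],
    [302, -136, 45, 29.6, 1],
    [302, -136, 50, 29.6, 1],
    [302, -136, 50, 29.6, 1],
    [302, -136, 50, 29.6, 1]
  ]
}}

```text
t: 1.2
ee_pos: [0.4651, -0.3732, 0.2068]
tcp_rot: [3.14, 0.0, -0.152]
wrist_force: [0.0, -0.3, -0.8]
opening: 0.0854
grasp_force: 0.0
```

```bash
python3 - <<'E'
from h import *
s,im=save('wrist','w1.png'); print(s['t'],s['ee_pos'],s['tcp_rot'],s['joint_positions'])
E
```

```text
1.2 [ 0.4650852  -0.37324063  0.20679102] [ 3.13983235e+00  2.82371093e-04 -1.51921050e-01] [ 0.57301481  0.5818229   0.10582869  1.6524269  -0.07143991  0.91054022
 -1.01735986]
```

View pics/w1.png

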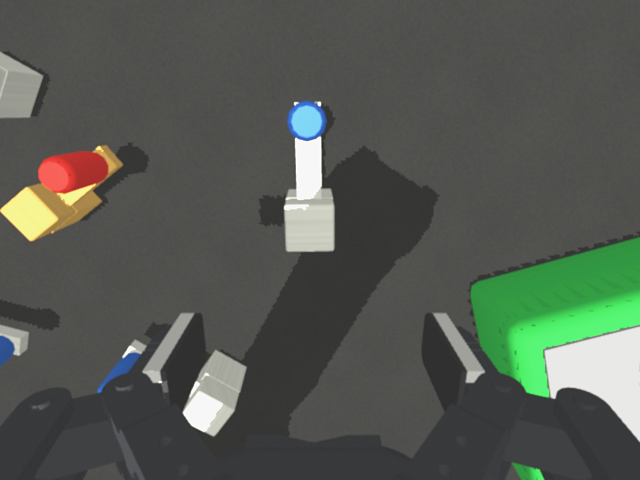

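```bash
python3 - <<'E'
from h import *
s=manip.observe()
h=ray('wrist',(310,227),.06,s);h2=ray('wrist',(310,251),.06,s);k=ray('wrist',(306.5,121),.09,s)
print(h,h2,np.hypot(*(h-h2)[:2]),k,np.degrees(np.arctan2(*(k-h)[1::-1])),np.hypot(*(k-h)[:2]))
c=cal('wrist');a=ray('top',(201.2,184.2),.075);print('shaft by collar',a,ray('top',(196.5,181),.107))
u=(h2[:2]-k[:2])/np.hypot(*(h2-k)[:2]);print('hub from far edge',h2[:2]-.018*u)
E
```

```text
[ 0.46922793 -0.3721289   0.06      ] [ 0.4509445  -0.36930177  0.06      ] 0.018500714660126292 [ 0.54246499 -0.38154149  0.09      ] -7.32363734876029 0.0738394482208316
shaft by collar [0.58183405 0.13109968 0.075     ] [0.58189732 0.13046992 0.107     ]
hub from far edge [ 0.46878565 -0.37168781]
```

The wrist view shows the hub top at about (310,227) and the knob at (306.5,121), which is 74 mm apart and heading -7.4°. The positions agree. Now I'll descend and grip.

{"name": "send_rows", "arguments": {
  "commands": [
    [3, -2, 40, -1.2, 1],
    [3, -2, 80, -1.2, 1],
    [3, -2, 120, -1.2, 1],
    [3, -2, 150, -1.2, 1],
    [3, -2, 165, -1.2, 1],
    [3, -2, 165, -1.2, 1],
    [3, -2, 165, -1.2, -1],
    [3, -2, 165, -1.2, -1],
    [3, -2, 165, -1.2, -1],
    [3, -2, 165, -1.2, -1],
    [3, -2, 165, -1.2, -1],
    [3, -2, 165, -1.2, -1]
  ],
  "newtons": 60
}}

```text
t: 2.45
ee_pos: [0.4708, -0.3705, 0.0431]
tcp_rot: [3.14, -0.003, -0.128]
wrist_force: [-0.4, -0.2, 6.4]
opening: 0.0351
grasp_force: 60.5
```

{"name": "send_rows", "arguments": {
  "commands": [
    [0, 0, -20, 0, -1],
    [0, 0, -60, 0, -1],
    [0, 0, -105, 0, -1],
    [0, 0, -150, 0, -1],
    [0, -20, -190, 0, -1],
    [-7, -55, -207, 0, -1],
    [-12, -95, -207, 0, -1],
    [-18, -140, -207, 0, -1],
    [-24, -185, -207, 0, -1],
    [-30, -230, -207, 0, -1],
    [-35, -275, -207, 0, -1],
    [-41, -320, -207, 0, -1]
  ]
}}

```text
t: 3.65
ee_pos: [0.4684, -0.0448, 0.2475]
tcp_rot: [-3.142, 0.003, -0.128]
wrist_force: [0.7, -0.4, -4.5]
opening: 0.0356
grasp_force: 61.4
```

{"name": "send_rows", "arguments": {
  "commands": [
    [-6, -45, 0, 0, -1],
    [-12, -90, 0, 0, -1],
    [-18, -135, 0, 0, -1],
    [-24, -180, 0, 0, -1],
    [-29, -215, 0, 0, -1],
    [-30, -233, 0, 0, -1],
    [-30, -236, 0, 0, -1],
    [-30, -236, 0, 0, -1],
    [-30, -236, 0, 0, -1],
    [-30, -236, 0, 0, -1]
  ]
}}

```text
t: 4.65
ee_pos: [0.4703, 0.189, 0.2481]
tcp_rot: [3.14, 0.001, -0.131]
wrist_force: [0.5, 0.2, -4.8]
opening: 0.0355
grasp_force: 61.3
```

```bash
python3 - <<'E'
from h import *
s,im=save('wrist','w2.png'); print(s['t'],s['ee_pos'],s['tcp_rot'],s['joint_positions'],s['opening'],s['wrist_force'])
E
```

```text
4.65 [0.47032796 0.18899139 0.24813578] [ 3.14021889e+00  5.61405214e-04 -1.30969274e-01] [-0.43383933  0.40353869  0.01152204  1.84221342 -0.00467262  0.89707019
 -2.12208773] 0.03550693092532841 [ 0.45705972  0.23637558 -4.78450011]
```

View pics/w2.png

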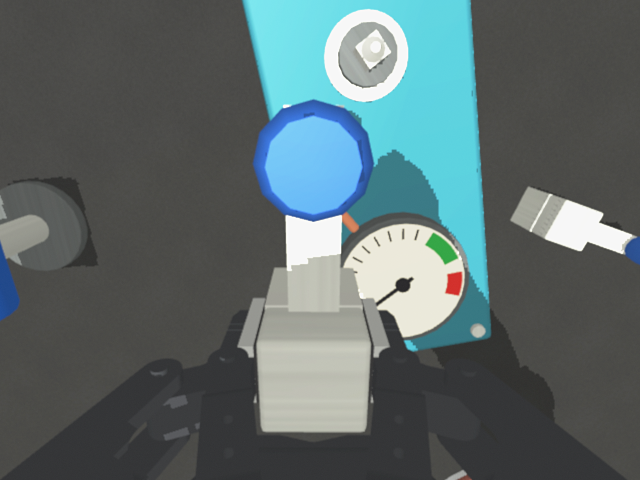

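The crank is held straight. The shaft square is at about (374,49) and the gauge centre at (403,285), with the needle pointing lower-left. Enlarging the shaft and the gauge.

```bash
python3 - <<'E'
import cv2,numpy as np
im=cv2.imread('pics/w2.png')
a=cv2.resize(im[15:90,330:405],None,fx=6,fy=6,interpolation=cv2.INTER_CUBIC)
b=cv2.resize(im[205:345,340:480],None,fx=2.5,fy=2.5,interpolation=cv2.INTER_CUBIC)
o=np.zeros((450,800,3),np.uint8);o[:,:450]=a;o[:350,450:]=b
cv2.imwrite('pics/crop2.png',o)
E
```

```text
(no output)
```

View pics/crop2.png

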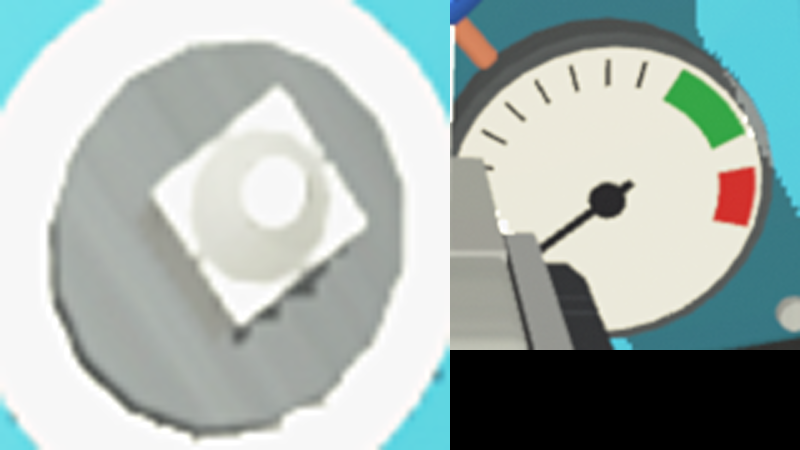

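```bash
python3 - <<'E'
from h import *
s=manip.observe()
f=lambda p,z,k=6,o=(330,15):ray('wrist',((p[0]+.5)/k-.5+o[0],(p[1]+.5)/k-.5+o[1]),z,s)
C=np.array([f(p,.097) for p in[(278,85),(152,190),(240,328),(368,218)]])
print('sq',C.mean(0),[np.hypot(*(C[i]-C[i-1])[:2]).round(4) for i in range(4)],[np.degrees(np.arctan2(*(C[i]-C[i-1])[1::-1])).round(1) for i in range(4)])
print('tip',f((275,192),.107),'collar',f((228,238),.075))
g=lambda p:f((p[0]-450,p[1]),.081,2.5,(340,205))
c=g((607,200)); a=lambda p:np.arctan2(*(g(p)-c)[1::-1])
n,gr,r0=a((542,248)),a((706,108)),a((736,170))
print('gauge',c,np.degrees([n,gr,r0]),'s0',13.3-4*((n-gr)%(2*np.pi)),'red',15.6-4*((n-r0)%(2*np.pi)))
# crank axis in hand: hub top + knob
print('tool yaw deg',np.degrees(s['tcp_rot'][2]))
k=ray('wrist',(313,160),s['ee_pos'][2]+.048,s);print('knob',k,'hubtop',ray('wrist',(313,373),s['ee_pos'][2]+.018,s))
E
```

```text
sq [0.58511107 0.13565365 0.097     ] [np.float64(0.0162), np.float64(0.0162), np.float64(0.0167), np.float64(0.0169)] [np.float64(31.7), np.float64(120.2), np.float64(-150.8), np.float64(-58.1)]
tip [0.58495902 0.13558114 0.107     ] collar [0.58502658 0.13598471 0.075     ]
gauge [0.40956889 0.12282051 0.081     ] [123.33639283 -49.6156532  -82.86047263] s0 1.2256693948530035 red 1.2047431616466042
tool yaw deg -7.484541189303304
knob [0.54362432 0.1796955  0.29626545] hubtop [0.47550919 0.18852555 0.26626545]
```

Measurements:
- Shaft at (0.585, 0.1355), with flats at 30.7° mod 90. The square comes out at 16.5 mm (16 mm expected).
- Spindle at about 1.2 rad, from the needle.
- Hub sits about 1.5 mm behind the TCP in the hand.

Next I'll move over the shaft and align with a -38° turn.

{"name": "send_rows", "arguments": {
  "commands": [
    [30, 9, 0, -7, -1],
    [65, 20, 0, -14, -1],
    [95, 29, 0, -21, -1],
    [115, 35, 0, -28, -1],
    [122, 37, 20, -34, -1],
    [122, 37, 50, -38.2, -1],
    [122, 37, 75, -38.2, -1],
    [122, 37, 88, -38.2, -1],
    [122, 37, 88, -38.2, -1],
    [122, 37, 88, -38.2, -1],
    [122, 37, 88, -38.2, -1]
  ]
}}

```text
t: 5.8
ee_pos: [0.5879, 0.1391, 0.1621]
tcp_rot: [3.14, -0.004, 0.539]
wrist_force: [0.7, 0.2, -4.7]
opening: 0.0356
grasp_force: 61.1
```

```bash
python3 - <<'E'
from h import *
s,im=save('scene','s2.png'); print(s['t'],s['ee_pos'],s['tcp_rot'],s['wrist_force'])
p=px('scene',(.585,.136,.12)).astype(int);print(p)
x,y=p; c=im[max(y-75,0):y+75,x-100:x+100,::-1]
cv2.imwrite('pics/s2c.png',cv2.resize(c,None,fx=4,fy=4,interpolation=cv2.INTER_CUBIC))
E
```

```text
5.8 [0.58790034 0.13913883 0.16213226] [ 3.14046907 -0.00371609  0.53877451] [ 0.69977038  0.21592873 -4.69388913]
[451 197]
```

View pics/s2c.png

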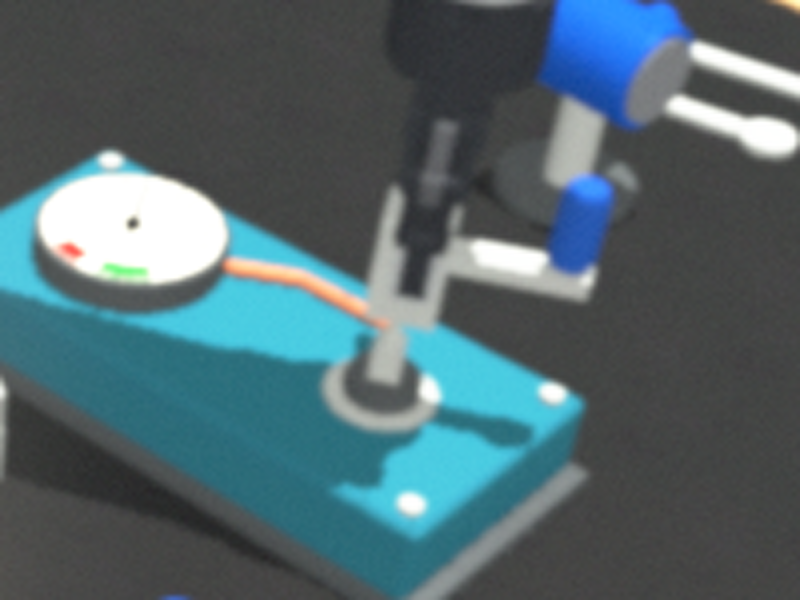

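The hub hangs directly above the shaft, whose tip is at crop (393,335). I'll make a small correction and lower it.

{"name": "send_rows", "arguments": {
  "commands": [
    [-3, 1.5, 5, 0, -1],
    [-3, 1.5, 12, 0, -1],
    [-3, 1.5, 19, 0, -1],
    [-3, 1.5, 25, 0, -1],
    [-3, 1.5, 30, 0, -1],
    [-3, 1.5, 30, 0, -1]
  ]
}}

```text
t: 6.45
ee_pos: [0.5852, 0.1365, 0.1294]
tcp_rot: [-3.141, -0.001, 0.539]
wrist_force: [2.3, 1.2, -6.3]
opening: 0.0352
grasp_force: 61.8
```

{"name": "send_rows", "arguments": {
  "commands": [
    [0, 0, 4, 0, -1],
    [0, 0, 8, 0, -1],
    [0, 0, 8, 0, -1]
  ]
}}

```text
t: 6.75
ee_pos: [0.5852, 0.1363, 0.1219]
tcp_rot: [-3.142, -0.001, 0.539]
wrist_force: [2.6, 0.9, -6.6]
opening: 0.0355
grasp_force: 61.8
```

{"name": "send_rows", "arguments": {
  "commands": [
    [0, 0, 0, 0, 0.2],
    [0, 0, 0, 0, 0.2],
    [0, 0, 0, 0, 0.2],
    [0, 0, 0, 0, 0.2],
    [0, 0, -20, 0, 0.2],
    [0, 0, -60, 0, 0.2],
    [0, 0, -90, 0, 0.2],
    [-30, 0, -110, 0, 0.2],
    [-50, 0, -110, 0, 0.2],
    [-50, 0, -110, 0, 0.2],
    [-50, 0, -110, 0, 0.2]
  ]
}}

```text
t: 7.85
ee_pos: [0.542, 0.1103, 0.2327]
tcp_rot: [3.141, -0.001, 0.539]
wrist_force: [0.3, 0.4, 0.5]
opening: 0.0512
grasp_force: 0.0
```

```bash
python3 - <<'E'
from h import *
s,im=save('wrist','w3.png'); print(s['t'],s['ee_pos'],s['tcp_rot'],s['wrist_force'],s['opening'])
E
```

```text
7.85 [0.54204721 0.11034535 0.23271285] [ 3.14145552e+00 -9.36232748e-04  5.38654030e-01] [0.31202223 0.41819814 0.51601925] 0.05115626011850576
```

View pics/w3.png

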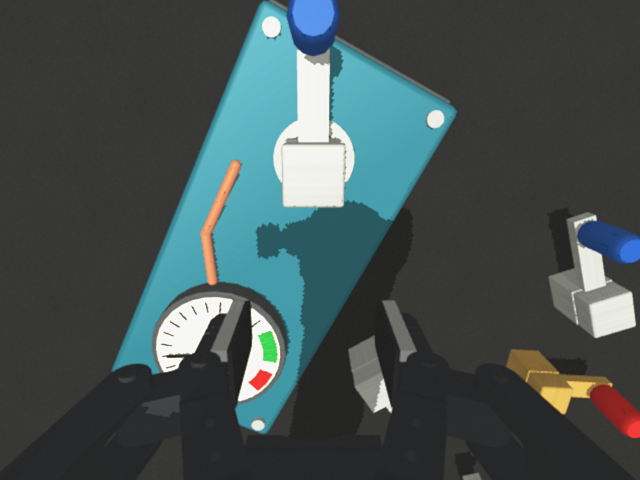

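The hub sits on the shaft, with its top face spanning (282..344, 143..207). The knob top is at about (313,15).

```bash
python3 - <<'E'
from h import *
s=manip.observe()
for z in(.135,.148):
  a,b,c=[ray('wrist',p,z,s) for p in((282.5,175),(344.5,175),(313.5,175))]; print(z,np.hypot(*(a-b)[:2]),c, 'v-extent',np.hypot(*(ray('wrist',(313,143),z,s)-ray('wrist',(313,207),z,s))[:2]))
h=ray('wrist',(313.5,175),.135,s);k=ray('wrist',(313.5,15),.165,s);print(k,np.hypot(*(k-h)[:2]),np.degrees(np.arctan2(*(k-h)[1::-1])))
E
```

```text
0.135 0.034893147133634055 [0.58451162 0.13525271 0.135     ] v-extent 0.035941164361764255
0.148 0.03277811078996067 [0.58620753 0.13628977 0.148     ] v-extent 0.03376260280731512
[0.64688701 0.17275373 0.165     ] 0.0727806028735216 31.014910692474093
```

The width and height match the fully-home case. The hub is at (0.5848, 0.1355), and the knob direction of 31° puts the knob at (0.649, 0.174). Gripping the knob next.

{"name": "send_rows", "arguments": {
  "commands": [
    [40, 0, 0, 0, 0.2],
    [80, 0, 0, 0, 0.2],
    [115, 0, 10, 0, 0.2],
    [125, 0, 40, 0, 0.2],
    [125, 0, 70, 0, 0.2],
    [125, 0, 83, 0, 0.2],
    [125, 0, 83, 0, 0.2],
    [125, 0, 83, 0, -1],
    [125, 0, 83, 0, -1],
    [125, 0, 83, 0, -1],
    [125, 0, 83, 0, -1],
    [125, 0, 83, 0, -1]
  ],
  "newtons": 40
}}

```text
t: 9.1
ee_pos: [0.6506, 0.175, 0.1512]
tcp_rot: [3.141, -0.005, 0.539]
wrist_force: [1.6, 1.2, 4.0]
opening: 0.0228
grasp_force: 39.4
```

{"name": "send_rows", "arguments": {
  "commands": [
    [-4, 19.4, 0, 0, -1],
    [-11.5, 37.5, 0, 0, -1],
    [-23.5, 53, 0, 0, -1],
    [-39, 65, 0, 0, -1],
    [-57, 72.4, 0, 0, -1],
    [-76.5, 75, 0, 0, -1],
    [-96, 72.4, 0, 0, -1],
    [-114, 65, 0, 0, -1],
    [-129.5, 53, 0, 0, -1],
    [-141.5, 37.5, 0, 0, -1],
    [-149, 19.4, 0, 0, -1],
    [-151.5, 0, 0, 0, -1]
  ]
}}

```text
t: 10.3
ee_pos: [0.5232, 0.097, 0.151]
tcp_rot: [3.137, -0.011, 0.538]
wrist_force: [9.0, 0.1, -2.0]
opening: 0.0226
grasp_force: 39.5
```

{"name": "send_rows", "arguments": {
  "commands": [
    [2.6, -19.4, 0, 0, -1],
    [10, -37.5, 0, 0, -1],
    [22, -53, 0, 0, -1],
    [37.5, -65, 0, 0, -1],
    [55.6, -72.4, 0, 0, -1],
    [75, -75, 0, 0, -1],
    [94.4, -72.4, 0, 0, -1],
    [112.5, -65, 0, 0, -1],
    [128, -53, 0, 0, -1],
    [140, -37.5, 0, 0, -1],
    [147.4, -19.4, 0, 0, -1],
    [150, 0, 0, 0, -1]
  ]
}}

```text
t: 11.5
ee_pos: [0.649, 0.1799, 0.1516]
tcp_rot: [-3.135, -0.008, 0.543]
wrist_force: [0.7, 5.9, 4.1]
opening: 0.0233
grasp_force: 40.3
```

```bash
python3 - <<'E'
from h import *
s,im=save('top','t4.png')
print(s['ee_pos'],s['wrist_force'])
c=im[220:320,150:260,::-1]; d=im[150:250,130:240,::-1]
cv2.imwrite('pics/t4c.png',np.hstack([cv2.resize(i,None,fx=3.6,fy=3.6,interpolation=cv2.INTER_CUBIC) for i in(c,d)]))
E
```

```text
[0.64904121 0.17986871 0.15156966] [0.72162443 5.8792185  4.0877654 ]
```

View pics/t4c.png

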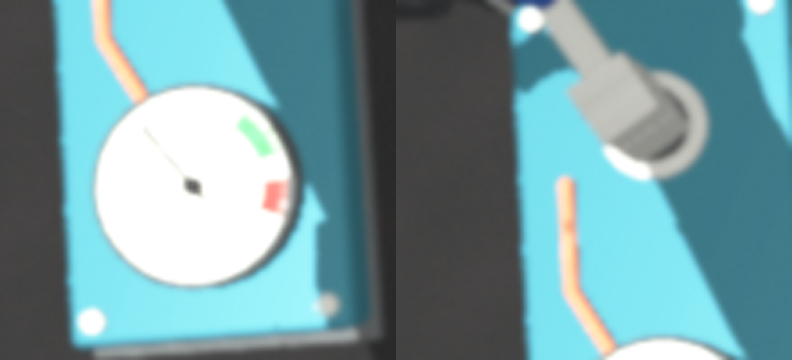

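The needle is now upper-left, at about 39° left of image-up, and the middle of the green is at about 52° right. That leaves about 92° of needle, or one more crank turn.

{"name": "send_rows", "arguments": {
  "commands": [
    [-2.6, 19.4, 0, 0, -1],
    [-10, 37.5, 0, 0, -1],
    [-22, 53, 0, 0, -1],
    [-37.5, 65, 0, 0, -1],
    [-55.6, 72.4, 0, 0, -1],
    [-75, 75, 0, 0, -1],
    [-94.4, 72.4, 0, 0, -1],
    [-112.5, 65, 0, 0, -1],
    [-128, 53, 0, 0, -1],
    [-140, 37.5, 0, 0, -1],
    [-147.4, 19.4, 0, 0, -1],
    [-150, 0, 0, 0, -1]
  ]
}}

```text
t: 12.75
ee_pos: [0.5232, 0.097, 0.151]
tcp_rot: [3.137, -0.011, 0.538]
wrist_force: [8.9, 1.1, -2.1]
opening: 0.0228
grasp_force: 39.7
```

{"name": "send_rows", "arguments": {
  "commands": [
    [2.6, -19.4, 0, 0, -1],
    [10, -37.5, 0, 0, -1],
    [22, -53, 0, 0, -1],
    [37.5, -65, 0, 0, -1],
    [55.6, -72.4, 0, 0, -1],
    [75, -75, 0, 0, -1],
    [94.4, -72.4, 0, 0, -1],
    [112.5, -65, 0, 0, -1],
    [128, -53, 0, 0, -1],
    [140, -37.5, 0, 0, -1],
    [147.4, -19.4, 0, 0, -1],
    [150, 0, 0, 0, -1]
  ]
}}

```text
t: 13.95
ee_pos: [0.649, 0.1798, 0.1516]
tcp_rot: [-3.135, -0.009, 0.543]
wrist_force: [1.0, 6.0, 4.3]
opening: 0.023
grasp_force: 40.5
```

{"name": "send_rows", "arguments": {
  "commands": [
    [0, 0, 0, 0, -1],
    [0, 0, 0, 0, -1],
    [0, 0, 0, 0, 0.2],
    [0, 0, 0, 0, 0.2],
    [0, 0, 0, 0, 0.2],
    [0, 0, 0, 0, 0.2],
    [0, 0, -20, 0, 0.2],
    [0, 0, -60, 0, 0.2],
    [-20, 0, -83, 0, 0.2],
    [-70, 0, -83, 0, 0.2],
    [-125, 0, -83, 0, 0.2],
    [-125, 0, -83, 0, 0.2]
  ]
}}

```text
t: 15.15
ee_pos: [0.5323, 0.1044, 0.2306]
tcp_rot: [-3.141, 0.014, 0.536]
wrist_force: [1.8, -0.7, 0.5]
opening: 0.0514
grasp_force: 0.0
```

```bash
python3 - <<'E'
from h import *
s,im=save('wrist','w5.png'); _,t=save('top','t5.png'); print(s['t'],s['ee_pos'],s['wrist_force'])
c=t[220:320,150:260,::-1]
o=np.zeros((480,800,3),np.uint8); o[:300,:400]=cv2.resize(im[:,:,::-1],(400,300)); o[:364,400:]=cv2.resize(c,(400,364),interpolation=cv2.INTER_CUBIC)
cv2.imwrite('pics/f5.png',o)
E
```

```text
15.15 [0.53230731 0.10441654 0.23055777] [ 1.77202243 -0.69766433  0.4926538 ]
```

View pics/f5.png

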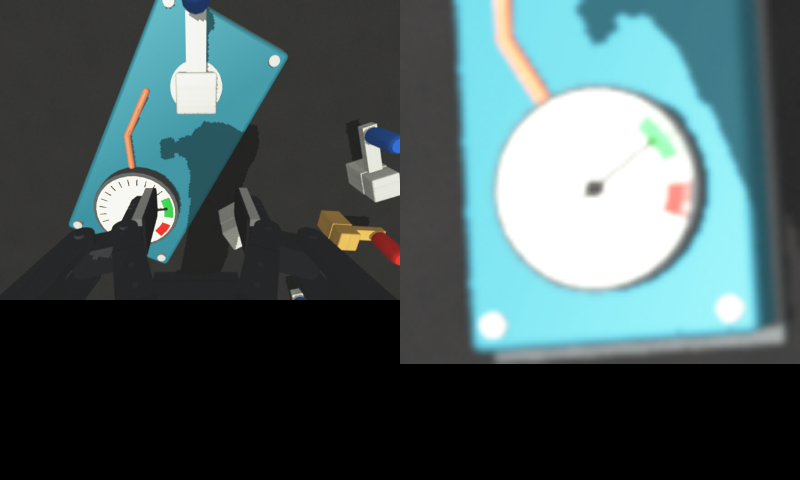

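The needle points into the middle of the green, the crank is still home on the shaft, the gripper is clear and the red crank hasn't moved. I'll let the arm settle, then hand in.

{"name": "send_rows", "arguments": {
  "commands": [
    [0, 0, 0, 0, 0.2],
    [0, 0, 0, 0, 0.2],
    [0, 0, 0, 0, 0.2]
  ]
}}

```text
t: 15.55
ee_pos: [0.5418, 0.1105, 0.2322]
tcp_rot: [-3.141, -0.001, 0.54]
wrist_force: [-0.1, -0.1, -1.0]
opening: 0.0511
grasp_force: 0.0
```

```bash
python3 -c "
from plant import manip
print(manip.close_job())"
```

```text
the job is handed in; nothing more can be done
None
```

I handed in the job at about 15.6 s: the blue-knobbed crank is fully home on the shaft and released, the needle is mid-green after two clockwise turns, and the red-knobbed crank was left alone; no verdict came back.

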